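Slide the tool tray onto the middle runners until its catch closes

ROBOT

A 6-joint arm with a two-finger parallel gripper is mounted at the origin on the work surface. World frame = base frame: x ahead of the robot, y to its left, z up, the work surface at z = 0. Lengths are in mm, angles in rad, forces in N, time in s.
With the tool pointing down it reaches from about 325 to 875 mm from the base axis. Payload 4.4 kg.
Tool frame: the origin (TCP) lies midway between the tips of the shut fingers; the grasp point (between the pads) lies bot.grip_depth behind it (bot.grip_depth is the distance from the TCP to the grasp point, in mm); x points along the fingers, y is the direction in which the jaws open and shut, and the axes are right-handed (so a half turn about x gives the same grasp; the last joint's range is limited). The gripper opens to 85 mm and grips with 20 to 120 N. Pads are 22 mm wide; open, the fingers measure 114 mm over their backs; the gripper's body (76 mm by 85 mm) begins 54 mm behind the grasp point. The pads swing forward as they close: fully open they stand 13 mm farther back than shut.
Start: joints at [-1.333, 0.207, 1.542, -0, 1.393, -0.15], TCP at [217.958, -532.092, 231.282] pointing down, gripper open.
Joint ranges: [-2.73, 2.73], [-0.86, 2.22], [0.23, 2.46], [-1.11, 4.25], [0.08, 2.63], [-2.82, 2.82]. Speed limits (rad/s): [2.79, 2.79, 3.14, 3.14, 3.14, 3.14].

INTERFACE

Orientations are given as a 3x3 rotation matrix whose columns are the frame's x, y, z axes.
In Python, from bench import state, viewer, job, bot gives the robot as it stands.
- The arm moves only by the shell command python3 -m jog 'ROWS' [FORCE]. ROWS is JSON, a list of rows, each an object of numbers: "x", "y", "z": the shift along the world's x, y, z in mm; "ax", "ay", "az": the turn, a rotation vector about the world's x, y, z in degrees; "hand": the closure, from 0 (fully open) to 1 (shut). In form: [{"x": .., "y": .., "z": .., "ax": .., "ay": .., "az": .., "hand": ..}, ...]. A call has 1 to 12 rows; each row shifts and turns the commanded pose from where the row before left it; what a row does not reach is not made up. A row lasts 1/10 s, in which the tool goes at most 50 mm and 8.59 degrees, less where a joint would pass 70% of its speed; a pose out of reach is approached as far as the arm can. A call with a gripper value outside its range is refused whole. The fingers move at their own pace and stop on an object; FORCE is the grip in N (left out, the last holds). Time passes only in rows, so rows that do not move let the fingers close. It gives the time, the measured TCP pose, the force and the opening at its end, in the units of the state.
- state(): the state, without advancing time (a new reading comes with each control period).
- viewer.get_image(name): name is "scene" or "top" or "wrist"; returns (picture, depth): 400x640x3 uint8, red, green, blue; 400x640 float32, mm along the optical axis (not along the pixel's ray), 0 where there is no reading.
- viewer.camera_params(name): a dict with "K" (3x3 intrinsics, pixels), "cam_to_world" (4x4, takes a point from camera to world coordinates). Camera axes: x right, y down, z forward; pixel columns grow to the right and rows downward; lengths in mm; the calibration is good to about 2 mm. A picture is of the moment at which its call begins: read the wrist's pose just before it. camera_params takes no time and is no camera call; for the wrist camera it gives the pose at the moment of the call.
- job.hand_in(): hands the job in, once; it reports no verdict.
The state is a dict: "clock": time; "joint_positions": joint angles; "dq": joint speeds; "joint_torque": joint torques, N m; "tcp_pos": TCP position; "tcp_rot": TCP orientation; "contact_force": force on the tool from outside, world axes, zero at the start; "moment": the same for the moment, N m; "gripper_width": finger opening in mm.
Only numpy, scipy, OpenCV 4.12 (cv2) and the standard library are available. Lean on these libraries where they do the work, as an engineer would, in place of code of your own. Each camera call takes 0.05 s, during which the arm holds its last target.

TASK

The tool tray lies with its handle under the low riser shelf: bring it out (the middle rib gives a hold), lay it flat on the bench clear of the riser and let go of it, so that the handle can be reached. Then slide it, round head first, onto the middle of the three pairs of runners in the rack, just above the tray that is already there, and push it fully home; keep hold until the catch jaws have closed behind its head and only then let go. Keep the tray roughly level throughout and leave everything else on the bench where it is.

Things in the scene. Friction and masses are not known exactly. Their poses are not given: they have to be found in the camera images.
- tray: Pale wooden tool tray, 200 mm long along its x, about 0.16 kg. Origin: centre of the underside of its plate: 93 (x) x 110 (y) x 6 mm thick. Its side margins (outer 15 mm each side) are bare flanges that run on the runners; between them, along its -x and +x edges, stand low strips, 10 mm high, 70 mm long. It starts flat on the bench, handle under the riser.
- tray_handle (a point): Grip point on the tray's handle, a bar 20 mm wide (y), from x = -121.5 to -41.5 and z = 4 to 26 mm in the tray's frame; the point is at x = -100, z = 15 mm. Axes as the tray's.
- tray_rib (a point): Grip point on the rib along the tray's middle line, 14 mm wide (y), x from -20 to 35, z from 6 to 34 mm in the tray's frame; the point is at x = 12, z = 25 mm. Axes as the tray's.
- tray_head (a point): Centre of the round steel head (20 mm across, 10 mm high, standing level with the underside) on a tongue 6 mm wide at the tray's +x end; at x = 68, z = 5 mm in the tray's frame.
- riser: Fixed low shelf, odds and ends on it (to 200 mm high). Board x -75 to 45 mm, y -90 to 90, underside 75 mm and top 91 mm above the bench; ends and back closed, open to its +x. Origin on the bench. The tray starts with its x along the riser's x within 0.1 rad, its handle (nearly) wholly under the board, where a gripper has no room.
- rack: Fixed open wooden rack, 3 pairs of runners one above the other, 218 mm high, 190 wide; trays enter from its -x side moving to +x, handles stay outside. Origin on the bench, straight below where the origin of a tray that is home lies, same axes. Lowest pair holds another tray of this kind (fixed). Posts at x = -20 and 92 carry cross bars 204 to 218 mm high. Side panels from x = -32 to 100.
- rack_mid (a point): Nominal height of the middle pair: 95 mm above the bench at rack x = y = 0 (the others 60 mm below and above). The runner frame with all three pairs and catches is clamped between the posts, from job to job up to 16 mm higher or lower than this point says: feel or look for it. Between the side panels are 115 mm for the 110 mm tray. End stops meet the plate's front edge at home.
- rack_mouth (a point): Middle of the mouth of the middle pair, rack x = -46 mm, nominal height 95 mm (true within 16 mm). A runner is a ledge (45 to 57 mm either side of the middle, x -60 to 50) on which the flange slides, under a keeper strip 8.5 mm above the ledge from x = -32 on: before that the ledge is an open lip onto which the tray can be lowered; slanted cheeks 14 mm high beside it widen the mouth to about 130 mm.
- jaw_l (a joint): Left (+y) jaw of the sprung catch of the middle pair: upright roller, 12 mm across, at rack x = 55, y = 10 mm. 0 = closed, grows to 0.006 m while the tray's head passes. About 3 N closing force plus 0.3 N per mm: pushing through takes about 10 N over the last 26 mm before home; the first half pushes the tray back, then the jaws draw it on and close behind the head at home.
- jaw_r (a joint): Right (-y) jaw of the same catch, the mirror image.
- mallet: Bystander: turned wooden mallet standing on its head, 86 mm across, 232 mm high; origin under its centre.
- blank: Bystander: plain block of wood 90 x 150 x 40 mm lying flat; origin under its centre.
- jar: Bystander: brown glass jar, 60 mm across, 75 mm high; origin under its centre.
- bowl: Bystander: dark wooden bowl, 100 mm across, 45 mm high; origin under its centre.
- gouge_a: Bystander: carving gouge lying on the bench, wooden handle (110 mm, 24 mm square) to its -x, steel blade (12 mm wide) to +x, about 200 mm in all; origin on the bench 40 mm in front of the handle's middle.
- gouge_b: Bystander: like gouge_a with a 20 mm wide blade.
Things that resemble listed ones, but are neither listed nor needed, are in the scene too. What is shaped like the tray but pink or yellow is not meant.

How it is judged:
By the outcome, as a careful person would: the job done as asked, in the order asked, and still so for the second after the job is handed in, with the robot touching nothing.
It also fails if it takes over 69 s, if anything falls off the work surface, if the arm or the gripper's body presses on something with over 40 N, if the wrist force passes 120 N, or if a joint passes its speed limit or range.

## Working session

There is one attempt and no reset: what is moved stays moved. The work goes in short steps, Python scripts to look and compute and a shell command to move; the robot and the scene stay as the last step left them, time stands still between calls to the robot, and variables do not carry over. Pictures are saved under pics/ and viewed, and the job is handed in when it is done.

```bash
ls; mkdir -p pics; python3 - <<'E'
from bench import state, viewer, job, bot
import cv2, numpy as np
print(state()); print(bot.grip_depth)
for n in ["scene","top"]:
    im,d=viewer.get_image(n); cv2.imwrite(f"pics/{n}0.png",im[:,:,::-1]); np.savez(f"pics/{n}0.npz",im=im,d=d,**viewer.camera_params(n))
    print(viewer.camera_params(n))
E
```

```text
pics
{'clock': 0.0, 'joint_positions': array([-1.33253269e+00,  2.07448970e-01,  1.54298157e+00,  1.92862787e-06,
        1.39348604e+00, -1.50501840e-01]), 'dq': array([ 0.00132555,  0.00028875,  0.00511902,  0.00084573, -0.00082735,
        0.00050794]), 'joint_torque': array([-6.81693091e-04, -3.83037651e+01, -2.91593421e+01, -2.48984325e-04,
        1.07179055e-02, -6.86861554e-06]), 'tcp_pos': array([ 217.75796713, -531.34412224,  230.09621421]), 'tcp_rot': array([[-5.46637706e-04,  3.79045360e-01, -9.25377932e-01],
       [ 2.25871935e-03, -9.25375241e-01, -3.79045592e-01],
       [-9.99997300e-01, -2.29736966e-03, -3.50312091e-04]]), 'contact_force': array([ 0.14624872, -0.24893582, -0.27952877]), 'moment': array([-0.02246389, -0.01570189, -0.01065239]), 'gripper_width': 85.8142465642285}
18.700000000000003
{'K': array([[370.06196611,   0.        , 312.44385022],
       [  0.        , 370.06196611, 199.36337874],
       [  0.        ,   0.        ,   1.        ]]), 'cam_to_world': array([[-7.63106623e-01,  5.50650347e-01, -3.38308256e-01,
         8.68013631e+02],
       [ 6.46251077e-01,  6.54448822e-01, -3.92500045e-01,
         2.75693482e+02],
       [ 5.27515382e-03, -5.18151459e-01, -8.55272611e-01,
         9.28603279e+02],
       [ 0.00000000e+00,  0.00000000e+00,  0.00000000e+00,
         1.00000000e+00]])}
{'K': array([[413.9560746 ,   0.        , 326.3720323 ],
       [  0.        , 413.9560746 , 204.34811576],
       [  0.        ,   0.        ,   1.        ]]), 'cam_to_world': array([[ 8.45070079e-03, -9.94945512e-01,  1.00060053e-01,
         4.02532283e+02],
       [-9.99963701e-01, -8.51712102e-03, -2.36630876e-04,
        -1.02664733e+02],
       [ 1.08765841e-03, -1.00054421e-01, -9.94981372e-01,
         1.29536829e+03],
       [ 0.00000000e+00,  0.00000000e+00,  0.00000000e+00,
         1.00000000e+00]])}
```

View pics/scene0.png

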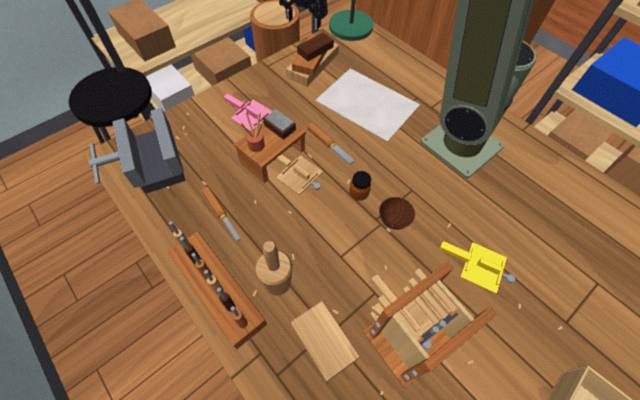

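View pics/top0.png

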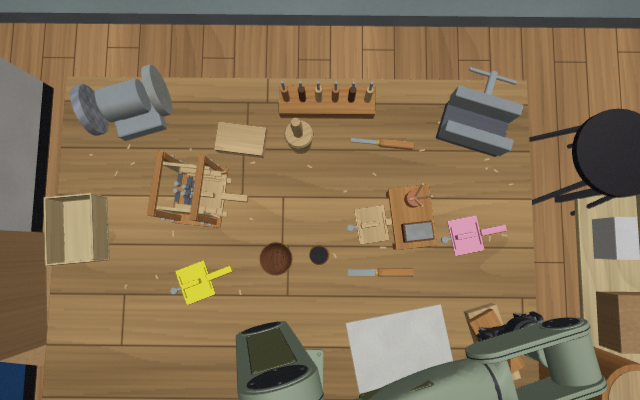

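The top view shows three tray-shaped things: the pale one at (371,225), a pink one at (466,235) and a yellow one at (196,282). The pale one fits, because its handle is under the riser at (412,217). The rack is at (190,190) with its mouth to the right. I'll confirm with an enlarged crop and measure.

```bash
cat > h.py <<'E'
import numpy as np, cv2
from bench import state, viewer, job, bot
def load(n):
    z=np.load(n); return z['im'],z['d'],z['K'],z['cam_to_world']
def cloud(d,K,T):
    v,u=np.mgrid[:d.shape[0],:d.shape[1]]
    P=np.stack([(u-K[0,2])/K[0,0]*d,(v-K[1,2])/K[1,1]*d,d,np.ones_like(d)],-1)
    W=(P@T.T)[...,:3]; W[d==0]=np.nan; return W
def shoot(n,tag):
    P=viewer.camera_params(n); im,d=viewer.get_image(n)
    cv2.imwrite(f"pics/{tag}.png",im[:,:,::-1]); np.savez(f"pics/{tag}.npz",im=im,d=d,**P); return im,d,P['K'],P['cam_to_world']
def crop(im,x0,x1,y0,y1,s,name):
    c=cv2.resize(im[y0:y1,x0:x1],None,fx=s,fy=s,interpolation=cv2.INTER_CUBIC); cv2.imwrite(f"pics/{name}.png",c[:,:,::-1])
E
python3 - <<'E'
from h import *
im,d,K,T=load("pics/top0.npz")
crop(im,330,460,170,270,6,"c_tray"); crop(im,140,260,140,240,6,"c_rack")
W=cloud(d,K,T)
for (u,v) in [(351,228),(371,212),(371,235),(365,224),(380,222),(395,200),(420,200),(435,190),(410,190),(240,198),(212,180),(228,170),(155,190),(203,190),(300,300),(319,255),(275,258),(300,135),(240,138)]:
    print(u,v,W[v,u].round(1))
E
```

```text
351 228 [ 458.8 -180.1    8.2]
371 212 [ 509.3 -242.5    7.1]
371 235 [ 437.7 -242.5    5.6]
365 224 [ 470.2 -221.3   33.3]
380 222 [ 478.5 -270.9    3.6]
395 200 [ 538.1 -303.6   91.9]
420 200 [ 534.  -367.3  133.6]
435 190 [ 581.1 -445.3    0.8]
410 190 [ 568.3 -348.4   89.4]
240 198 [544.8 158.6  50.5]
212 180 [600.9 248.3  39.5]
228 170 [640.3 210.8  -3.9]
155 190 [544.8 346.9 218.3]
203 190 [570.7 277.   32. ]
300 300 [236.9 -24.5   2. ]
319 255 [376.1 -82.6  75.3]
275 258 [364.2  54.4   5.6]
300 135 [716.5 -26.1 141.7]
240 138 [733.6 166.8  37.6]
```

View pics/c_tray.png

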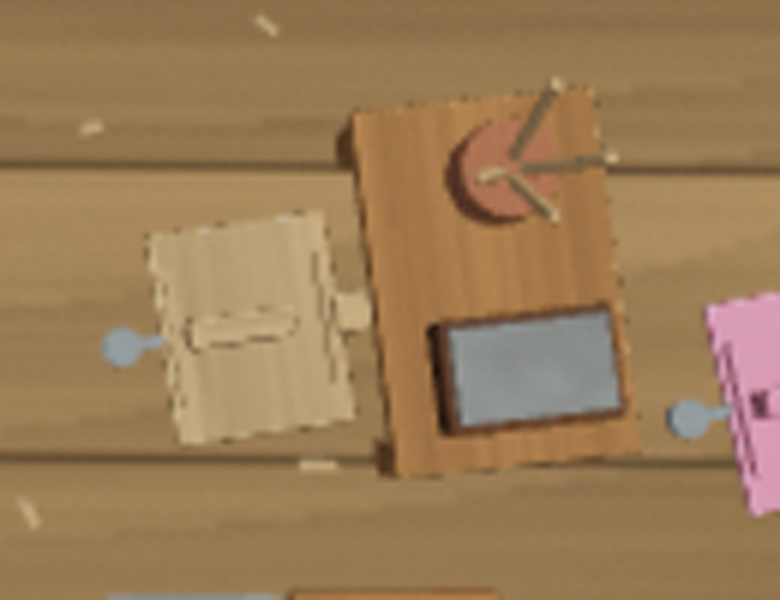

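View pics/c_rack.png

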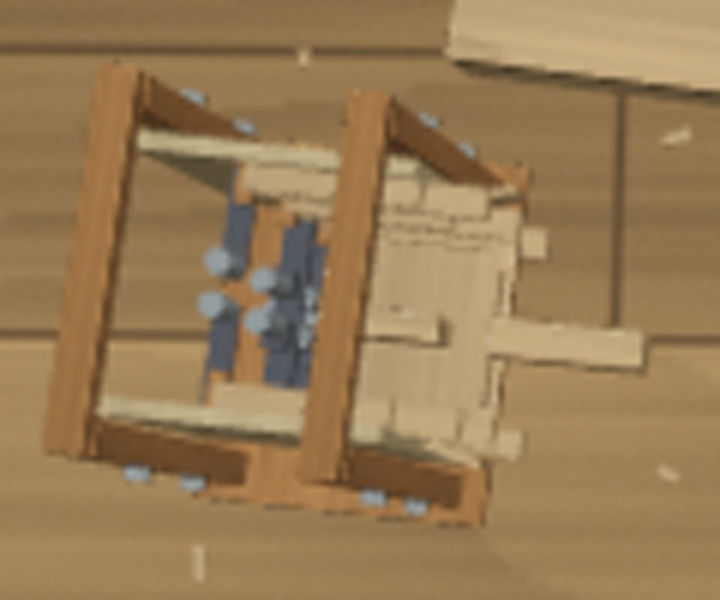

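```bash
cat >> h.py <<'E'
def ray(K,T,u,v,z):
    r=T[:3,:3]@np.array([(u-K[0,2])/K[0,0],(v-K[1,2])/K[1,1],1]); o=T[:3,3]
    return o+r*(z-o[2])/r[2]
def proj(K,T,p):
    q=T[:3,:3].T@(np.asarray(p)-T[:3,3]); return K[0,0]*q[0]/q[2]+K[0,2],K[1,1]*q[1]/q[2]+K[1,2]
E
python3 - <<'E'
from h import *
im,d,K,T=load("pics/top0.npz"); W=cloud(d,K,T)
f=lambda x,y,ox,oy:(ox+(x+.5)/6-.5,oy+(y+.5)/6-.5)
C=[ray(K,T,*f(x,y,330,170),6) for x,y in [(149,236),(322,210),(354,418),(182,443)]]
for c in C: print(c.round(1))
print('c',np.mean(C,0)); 
ax=(C[0]+C[3]-C[1]-C[2]); print('yaw',np.degrees(np.arctan2(ax[1],ax[0])), np.linalg.norm(ax)/2)
print('head',ray(K,T,*f(122,348,330,170),10))
print('rack bars')
for x,y in [(98,64),(140,70),(88,455),(44,450),(348,88),(392,94),(348,480),(302,478)]:
    print(ray(K,T,*f(x,y,140,140),218).round(1))
print('handle end', [ray(K,T,*f(x,y,140,140),55).round(1) for x,y in [(648,330),(640,368)]])
# heights
def reg(x0,x1,y0,y1):
    a=W[y0:y1,x0:x1,2]; print((x0,x1,y0,y1),np.nanmedian(a).round(1),np.nanstd(a).round(2))
reg(232,245,195,200); reg(209,212,174,192); reg(205,211,197,208);reg(203,210,173,188)
print(reg(280,295,170,190),reg(280,295,220,230),reg(370,385,209,215))
print(W[140:240,:,2][20:90:3, 194:250:3].round(0).astype(int))
E
```

```text
[ 518.6 -190.8    6. ]
[ 533. -281.    6.]
[ 425. -297.    6.]
[ 411.3 -208.     6. ]
c [ 471.95975103 -244.22260959    6.        ]
yaw 98.88570614450377 90.7140429182606
head [ 459.95073727 -176.64916511   10.        ]
rack bars
[651.1 349.9 218. ]
[648.5 331.2 218. ]
[478.  345.6 218. ]
[480.  364.9 218. ]
[641.2 239.1 218. ]
[638.7 219.6 218. ]
[468.1 232.3 218. ]
[468.8 252.3 218. ]
handle end [array([554.9, 135.1,  55. ]), array([535.6, 138.6,  55. ])]
(232, 245, 195, 200) 54.2 2.69
(209, 212, 174, 192) 36.1 39.88
(205, 211, 197, 208) 33.5 25.43
(203, 210, 173, 188) 37.8 50.81
(280, 295, 170, 190) -1.2 2.56
(280, 295, 220, 230) -1.4 2.54
(370, 385, 209, 215) 5.4 3.6
None None None
[[                  -1                   -3                  215
                   217                  195                  165
                   134                   -3                   -4
                    -5                    1                   -5
                    -2                   -1                   -1
                    -3                    0                    2
               
[... 8892 characters left out ...]
    8
                    -3                   -2                    3
                    -1                   -1                    0
                    -1                    2                   -2
                     2]
 [                  -3                   -3                    1
                     1                   -1                    0
                    -1                   -1                    2
                     1                    2                   -1
                    -4                    1                   -2
                     2                   -3                    0
                    -6]]<stdin>:18: RuntimeWarning: invalid value encountered in cast
```

The crop confirms it: a pale tray with a steel head at top-image (350,228) and its handle going under the riser board. 
- **Tray:** origin is about (472,-244), yaw about 98.8°. The head checks to within 2 mm.
- **Rack:** origin is about (556,256), yaw about 85°. The lower handle's end checks to within 2 mm.
- **Runner frame:** the lower tray's heights put it about 6 mm low, so the middle ledge is at about 89 mm.

I'm moving above the rib now, staying high.

```bash
python3 -m jog '[{"x":5,"y":40,"az":6.4,"hand":0},{"x":5,"y":40,"az":6.4},{"x":5,"y":40,"az":6.4},{"x":10,"y":40,"az":6.4},{"x":20,"y":35,"az":6.4},{"x":25,"y":30,"az":6.4},{"x":30,"y":25,"az":6.4},{"x":30,"y":20,"az":6.4},{"x":35,"y":15,"az":6.4},{"x":35,"y":10,"az":6.4},{"x":35,"y":6,"az":6.4},{"x":17,"y":4,"az":6.2}]' 80
python3 - <<'E'
from h import *
im,d,K,T=shoot("wrist","w1")
s=state();print(s['tcp_pos'],s['tcp_rot'],s['joint_positions'],s['contact_force'])
E
```

```text
[ 217.81263642 -531.51249877  230.37653362] [[-3.98182181e-04  3.79062648e-01 -9.25370926e-01]
 [ 1.74069647e-03 -9.25369335e-01 -3.79062745e-01]
 [-9.99998406e-01 -1.76172593e-03 -2.91367432e-04]] [-1.33252137e+00  2.07240980e-01  1.54263945e+00  2.42995466e-05
  1.39349772e+00 -1.50512871e-01] [-0.95442958 -0.36727112 -1.34782186]$[0]: bad value
```

View pics/w1.png

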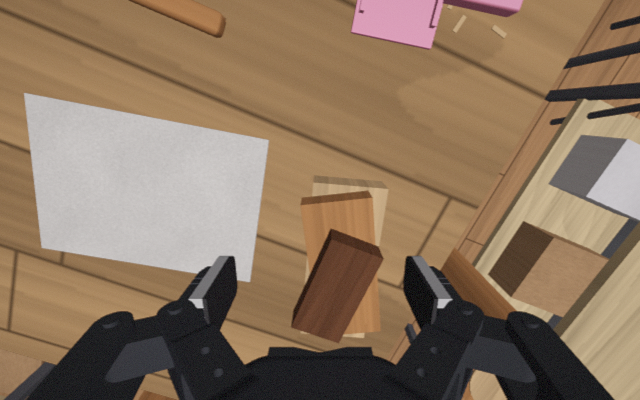

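The wrist view still shows the start pose (paper at (150,190)), because the call was refused as a bad value. I'll write every key in each row.

```bash
python3 -m jog '[{"x":5,"y":40,"z":0,"ax":0,"ay":0,"az":6.4,"hand":0.0},{"x":5,"y":40,"z":0,"ax":0,"ay":0,"az":6.4,"hand":0.0},{"x":5,"y":40,"z":0,"ax":0,"ay":0,"az":6.4,"hand":0.0},{"x":10,"y":40,"z":0,"ax":0,"ay":0,"az":6.4,"hand":0.0},{"x":20,"y":35,"z":0,"ax":0,"ay":0,"az":6.4,"hand":0.0},{"x":25,"y":30,"z":0,"ax":0,"ay":0,"az":6.4,"hand":0.0},{"x":30,"y":25,"z":0,"ax":0,"ay":0,"az":6.4,"hand":0.0},{"x":30,"y":20,"z":0,"ax":0,"ay":0,"az":6.4,"hand":0.0},{"x":35,"y":15,"z":0,"ax":0,"ay":0,"az":6.4,"hand":0.0},{"x":35,"y":10,"z":0,"ax":0,"ay":0,"az":6.4,"hand":0.0},{"x":35,"y":6,"z":0,"ax":0,"ay":0,"az":6.4,"hand":0.0},{"x":17,"y":4,"z":0,"ax":0,"ay":0,"az":6.2,"hand":0.0}]' 80
```

```text
clock: 1.35
tcp_pos: [472.2, -226.1, 231.0]
tcp_rot: [[0.001, 0.987, 0.161], [0.0, 0.161, -0.987], [-1.0, 0.001, -0.0]]
contact_force: [0.1, -0.5, -0.2]
gripper_width: 85.6
```

```bash
python3 - <<'E'
from h import *
im,d,K,T=shoot("wrist","w2")
s=state();print(s['tcp_pos'],s['tcp_rot'].round(3),s['joint_positions'],s['contact_force'])
print(K,T)
E
```

```text
[ 473.58374968 -225.76277073  230.97892078] [[ 0.002  0.986  0.164]
 [ 0.001  0.164 -0.986]
 [-1.     0.002 -0.   ]] [-0.61105054  0.09861778  1.6658839   0.00193009  1.37559639 -0.77652216] [1.20162995 0.77330554 0.46196176]
[[288.76708536   0.         319.82696504]
 [  0.         288.76708536 202.57226808]
 [  0.           0.           1.        ]] [[ 9.86943088e-01  1.53049180e-01  5.01925209e-02  4.59350004e+02]
 [ 1.61065055e-01 -9.40054659e-01 -3.00591559e-01 -1.47896166e+02]
 [ 1.17842156e-03  3.04751022e-01 -9.52431323e-01  3.73144682e+02]
 [ 0.00000000e+00  0.00000000e+00  0.00000000e+00  1.00000000e+00]]
```

View pics/w2.png

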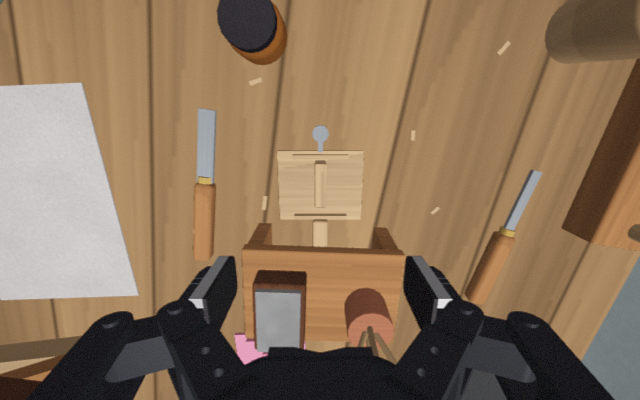

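The wrist view shows the tray at (320,185), its rib at (321,185), head at (320,133), and the riser front edge at about row 248. I'll check the rib position.

```bash
python3 - <<'E'
from h import *
im,d,K,T=load("pics/w2.npz")
crop(im,260,420,110,260,5,"c_w2")
for p,z in [((320.5,163),34),((320.5,205),34),((320,133.5),10),((278,151.5),6),((363,151.5),6),((280,219),6),((361,219),6),((245,250),91),((402,250),91)]: print(p,ray(K,T,*p,z).round(1))
E
```

```text
(320.5, 163) [ 470.1 -206.4   34. ]
(320.5, 205) [ 478.6 -257.9   34. ]
(320, 133.5) [ 464.4 -174.7   10. ]
(278, 151.5) [ 415.6 -205.4    6. ]
(363, 151.5) [ 521.6 -188.1    6. ]
(280, 219) [ 429.  -295.6    6. ]
(361, 219) [ 537.7 -277.9    6. ]
(245, 250) [ 403.  -303.2   91. ]
(402, 250) [ 570.8 -275.9   91. ]
```

View pics/c_w2.png

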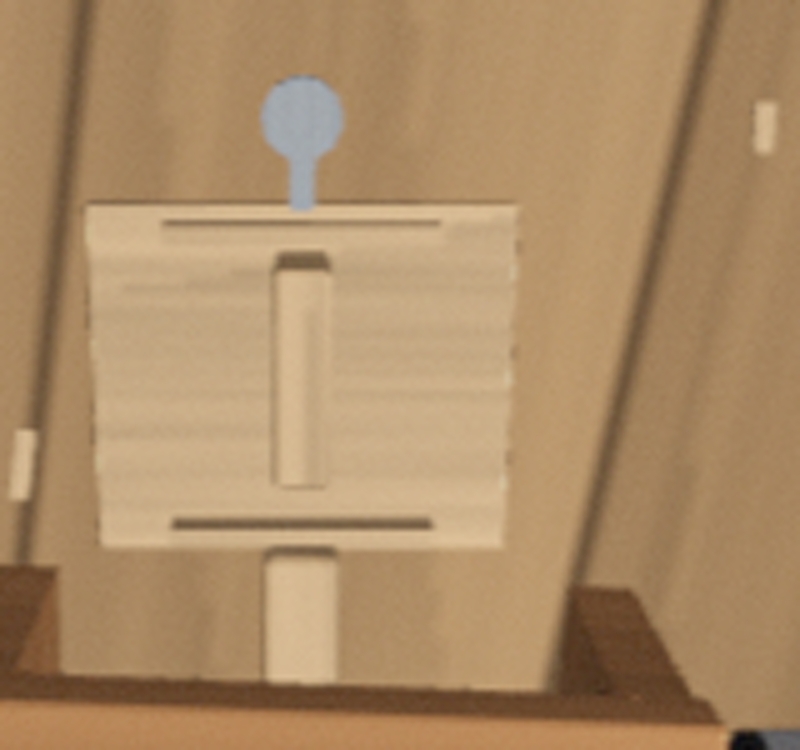

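```bash
python3 -m jog '[{"x":0,"y":0,"z":-30,"ax":0,"ay":0,"az":-0.5,"hand":0.0},{"x":0,"y":0,"z":-40,"ax":0,"ay":0,"az":0,"hand":0.0},{"x":0,"y":0,"z":-40,"ax":0,"ay":0,"az":0,"hand":0.0},{"x":0,"y":0,"z":-30,"ax":0,"ay":0,"az":0,"hand":0.0},{"x":0,"y":0,"z":-30,"ax":0,"ay":0,"az":0,"hand":0.0},{"x":0,"y":0,"z":-20,"ax":0,"ay":0,"az":0,"hand":0.0},{"x":0,"y":0,"z":-20,"ax":0,"ay":0,"az":0,"hand":0.0},{"x":0,"y":0,"z":-10,"ax":0,"ay":0,"az":0,"hand":0.0},{"x":0,"y":0,"z":0,"ax":0,"ay":0,"az":0,"hand":0.0},{"x":0,"y":0,"z":0,"ax":0,"ay":0,"az":0,"hand":0.0}]' 60
```

```text
clock: 2.4
tcp_pos: [470.2, -227.4, 11.8]
tcp_rot: [[0.001, 0.989, 0.145], [-0.0, 0.145, -0.989], [-1.0, 0.0, 0.001]]
contact_force: [0.2, -0.0, 0.9]
gripper_width: 85.4
```

```bash
python3 -m jog '[{"x":0,"y":0,"z":0,"ax":0,"ay":0,"az":0,"hand":0.5},{"x":0,"y":0,"z":0,"ax":0,"ay":0,"az":0,"hand":0.7},{"x":0,"y":0,"z":0,"ax":0,"ay":0,"az":0,"hand":1.0},{"x":0,"y":0,"z":0,"ax":0,"ay":0,"az":0,"hand":1.0},{"x":0,"y":0,"z":0,"ax":0,"ay":0,"az":0,"hand":1.0},{"x":0,"y":0,"z":0,"ax":0,"ay":0,"az":0,"hand":1.0},{"x":0,"y":0,"z":0,"ax":0,"ay":0,"az":0,"hand":1.0},{"x":0,"y":0,"z":0,"ax":0,"ay":0,"az":0,"hand":1.0}]' 60; python3 - <<'E'
from h import *
shoot("wrist","w3")
E
```

```text
clock: 3.2
tcp_pos: [470.6, -227.4, 11.9]
tcp_rot: [[0.001, 0.989, 0.146], [-0.001, 0.146, -0.989], [-1.0, 0.001, 0.001]]
contact_force: [-1.5, 0.5, 5.4]
gripper_width: 12.3
```

View pics/w3.png

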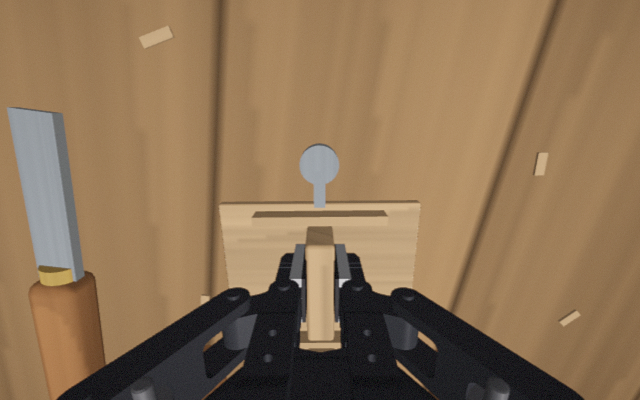

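The rib is held between the pads (reading 12.3 mm for 14) and the head is visible at (320,165). Next I'll lift slightly, pull the tray out along its axis, then curve to the clear area.

```bash
python3 -m jog '[{"x":0,"y":0,"z":8,"ax":0,"ay":0,"az":0,"hand":1.0},{"x":0,"y":0,"z":7,"ax":0,"ay":0,"az":0,"hand":1.0},{"x":-2,"y":15,"z":0,"ax":0,"ay":0,"az":0,"hand":1.0},{"x":-3,"y":20,"z":0,"ax":0,"ay":0,"az":0,"hand":1.0},{"x":-2,"y":20,"z":0,"ax":0,"ay":0,"az":0,"hand":1.0},{"x":0,"y":20,"z":0,"ax":0,"ay":0,"az":0,"hand":1.0},{"x":5,"y":20,"z":0,"ax":0,"ay":0,"az":-1,"hand":1.0},{"x":10,"y":20,"z":0,"ax":0,"ay":0,"az":-1,"hand":1.0},{"x":15,"y":15,"z":0,"ax":0,"ay":0,"az":-2,"hand":1.0},{"x":20,"y":15,"z":0,"ax":0,"ay":0,"az":-3,"hand":1.0},{"x":20,"y":20,"z":0,"ax":0,"ay":0,"az":-3,"hand":1.0},{"x":18,"y":28,"z":0,"ax":0,"ay":0,"az":-3.4,"hand":1.0}]' 60; python3 - <<'E'
from h import *
im,*_=shoot("scene","s1"); crop(im,180,500,120,360,2.5,"c_s1")
s=state();print(s['tcp_pos'],s['contact_force'],s['gripper_width'])
E
```

```text
clock: 4.45
tcp_pos: [551.0, -32.9, 26.0]
tcp_rot: [[-0.001, 0.996, -0.091], [0.0, -0.091, -0.996], [-1.0, -0.001, 0.0]]
contact_force: [0.9, -1.1, -1.2]
gripper_width: 12.9
[553.71348748 -28.54592364  26.56456983] [ 2.44154725  2.64602895 -1.02291529] 12.85157395700032
```

View pics/c_s1.png

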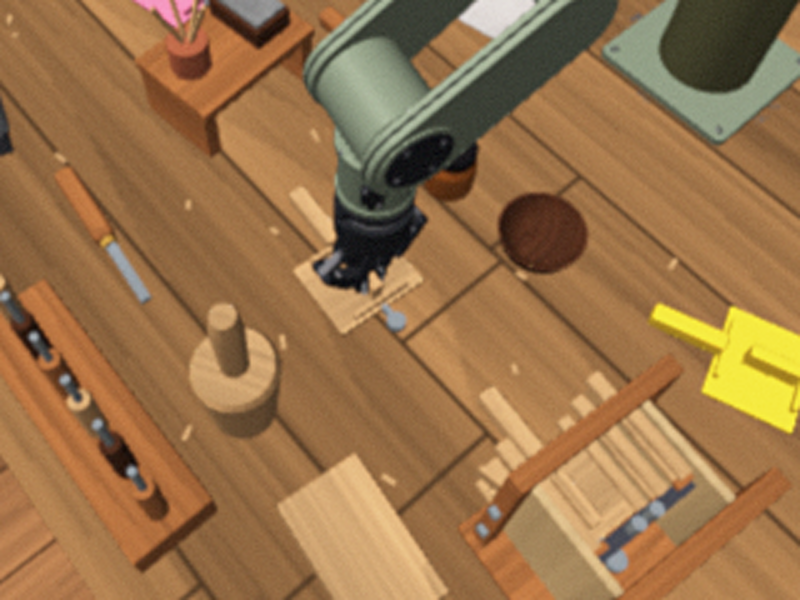

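The scene view shows the tray out from under the riser (plate at crop (350,285)), level in the gripper and clear of the jar and mallet. I'll lower it and let go.

```bash
python3 -m jog '[{"x":0,"y":0,"z":0,"ax":0,"ay":0,"az":0,"hand":1.0},{"x":0,"y":0,"z":-7,"ax":0,"ay":0,"az":0,"hand":1.0},{"x":0,"y":0,"z":-4,"ax":0,"ay":0,"az":0,"hand":1.0},{"x":0,"y":0,"z":-3,"ax":0,"ay":0,"az":0,"hand":1.0},{"x":0,"y":0,"z":-1,"ax":0,"ay":0,"az":0,"hand":1.0},{"x":0,"y":0,"z":0,"ax":0,"ay":0,"az":0,"hand":1.0},{"x":0,"y":0,"z":0,"ax":0,"ay":0,"az":0,"hand":1.0}]' 60; python3 -c "
from h import *
s=state();print(s['tcp_pos'],s['contact_force'],s['gripper_width'])"
```

```text
clock: 5.2
tcp_pos: [549.3, -34.5, 11.9]
tcp_rot: [[-0.003, 0.996, -0.089], [0.001, -0.089, -0.996], [-1.0, -0.003, -0.0]]
contact_force: [-5.6, 1.7, 8.1]
gripper_width: 13.1
[549.34460478 -34.4553627   11.86357867] [-5.63091781  1.66306163  8.07853704] 13.070670258093275
```

```bash
python3 -m jog '[{"x":0,"y":0,"z":0,"ax":0,"ay":0,"az":0,"hand":0.6},{"x":0,"y":0,"z":0,"ax":0,"ay":0,"az":0,"hand":0.3},{"x":0,"y":0,"z":0,"ax":0,"ay":0,"az":0,"hand":0.0},{"x":0,"y":0,"z":0,"ax":0,"ay":0,"az":0,"hand":0.0},{"x":0,"y":0,"z":15,"ax":0,"ay":0,"az":0,"hand":0.0},{"x":0,"y":0,"z":35,"ax":0,"ay":0,"az":0,"hand":0.0},{"x":0,"y":-15,"z":35,"ax":0,"ay":0,"az":0,"hand":0.0},{"x":-2,"y":-30,"z":30,"ax":0,"ay":0,"az":0,"hand":0.0},{"x":-3,"y":-40,"z":20,"ax":0,"ay":0,"az":0,"hand":0.0},{"x":-3,"y":-31,"z":0,"ax":0,"ay":0,"az":0,"hand":0.0},{"x":0,"y":0,"z":0,"ax":0,"ay":0,"az":0,"hand":0.0},{"x":0,"y":0,"z":0,"ax":0,"ay":0,"az":0,"hand":0.0}]' 60; python3 - <<'E'
from h import *
s=state();print(s['tcp_pos'],s['contact_force'],s['gripper_width'])
shoot("wrist","w4"); im,*_=shoot("top","t4"); crop(im,240,400,140,260,5,"c_t4")
E
```

```text
clock: 6.4
tcp_pos: [542.9, -150.6, 147.1]
tcp_rot: [[0.001, 0.996, -0.089], [0.0, -0.089, -0.996], [-1.0, 0.001, -0.0]]
contact_force: [-1.1, -0.0, -0.2]
gripper_width: 85.7
[ 542.94678165 -150.59558622  147.14916488] [-1.14978555 -0.02445958 -0.2367487 ] 85.68674778190156
```

View pics/w4.png

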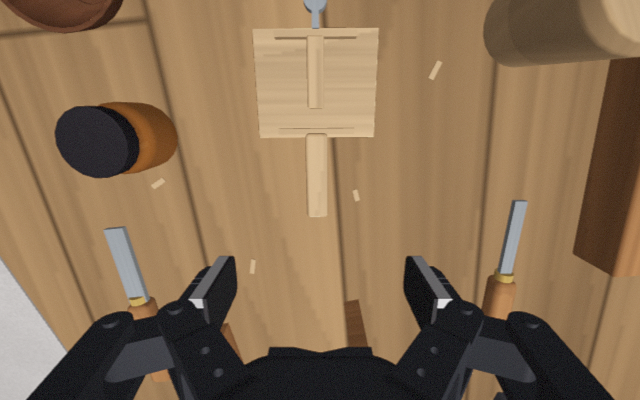

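View pics/c_t4.png

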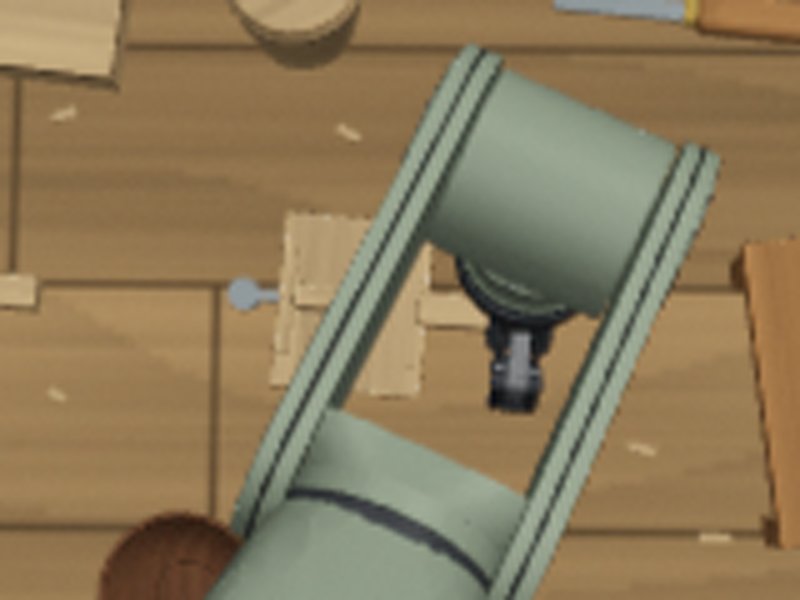

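The tray lies flat and released. In the wrist view its handle runs from (317,135) to (317,216), and the riser is well away.

```bash
python3 - <<'E'
from h import *
im,d,K,T=load("pics/w4.npz")
R=lambda u,v,z:ray(K,T,u,v,z)
a=R(317,216.5,26); b=R(316.5,137,26); print('handle end',a,'start',b)
C=[R(u,v,6) for u,v in [(253,29),(378.5,28.5),(374,137.5),(260,137)]]
for c in C: print(c.round(1))
c=np.mean(C,0); ax=C[0]+C[1]-C[2]-C[3]; ax/=np.linalg.norm(ax); print('ctr',c,'yaw',np.degrees(np.arctan2(ax[1],ax[0])),'grip wrist',c-100*ax)
print('end->grip',a+21.5*ax)
im,d,K,T=load("pics/t4.npz")
h=ray(K,T,288.2,198.2,10); print('head top',h, 'grip',h-168*ax)
E
```

```text
handle end [ 538.43119892 -169.53375251   26.        ] start [544.95629691 -94.15664553  26.        ]
[498.4  -0.    6. ]
[606.4  -9.3   6. ]
[ 599.6 -101.3    6. ]
[490.6 -91.    6. ]
ctr [548.7612215  -50.40789471   6.        ] yaw 85.40556399587365 grip wrist [ 540.75100883 -150.0865609     6.        ]
end->grip [ 540.15339464 -148.10283928   26.        ]
head top [550.08355453  16.47980369  10.        ] grip [ 536.62639724 -150.98035551   10.        ]
```

```bash
python3 -m jog '[{"x":-2.5,"y":1,"z":-25,"ax":0,"ay":0,"az":0,"hand":0.0},{"x":0,"y":0,"z":-35,"ax":0,"ay":0,"az":0,"hand":0.0},{"x":0,"y":0,"z":-35,"ax":0,"ay":0,"az":0,"hand":0.0},{"x":0,"y":0,"z":-25,"ax":0,"ay":0,"az":0,"hand":0.0},{"x":0,"y":0,"z":-15,"ax":0,"ay":0,"az":0,"hand":0.0},{"x":0,"y":0,"z":-7.5,"ax":0,"ay":0,"az":0,"hand":0.0},{"x":0,"y":0,"z":0,"ax":0,"ay":0,"az":0,"hand":0.0},{"x":0,"y":0,"z":0,"ax":0,"ay":0,"az":0,"hand":0.0}]' 60; python3 -m jog '[{"x":0,"y":0,"z":0,"ax":0,"ay":0,"az":0,"hand":0.5},{"x":0,"y":0,"z":0,"ax":0,"ay":0,"az":0,"hand":0.65},{"x":0,"y":0,"z":0,"ax":0,"ay":0,"az":0,"hand":1.0},{"x":0,"y":0,"z":0,"ax":0,"ay":0,"az":0,"hand":1.0},{"x":0,"y":0,"z":0,"ax":0,"ay":0,"az":0,"hand":1.0},{"x":0,"y":0,"z":0,"ax":0,"ay":0,"az":0,"hand":1.0},{"x":0,"y":0,"z":0,"ax":0,"ay":0,"az":0,"hand":1.0}]' 100
```

```text
clock: 7.3
tcp_pos: [541.6, -149.3, 4.9]
tcp_rot: [[0.002, 0.996, -0.087], [-0.001, -0.087, -0.996], [-1.0, 0.002, 0.001]]
contact_force: [-0.2, -0.6, 0.2]
gripper_width: 85.4
clock: 8.0
tcp_pos: [540.5, -149.2, 4.2]
tcp_rot: [[-0.0, 0.996, -0.088], [-0.0, -0.088, -0.996], [-1.0, -0.0, 0.0]]
contact_force: [-1.5, -0.1, 4.7]
gripper_width: 18.0
```

Handle gripped. I'll lift it, staying level, and move to a staging point in front of the rack mouth.

```bash
python3 -m jog '[{"x":0,"y":0,"z":5,"ax":0,"ay":0,"az":0,"hand":1.0},{"x":0,"y":0,"z":12,"ax":0,"ay":0,"az":0,"hand":1.0},{"x":0,"y":0,"z":20,"ax":0,"ay":0,"az":0,"hand":1.0},{"x":0,"y":10,"z":20,"ax":0,"ay":0,"az":0,"hand":1.0},{"x":0,"y":20,"z":20,"ax":0,"ay":0,"az":0,"hand":1.0},{"x":-1,"y":25,"z":15,"ax":0,"ay":0,"az":0,"hand":1.0},{"x":-1,"y":30,"z":6,"ax":0,"ay":0,"az":0,"hand":1.0},{"x":-1,"y":30,"z":0,"ax":0,"ay":0,"az":0,"hand":1.0},{"x":-1,"y":25,"z":0,"ax":0,"ay":0,"az":0,"hand":1.0},{"x":-1,"y":20,"z":0,"ax":0,"ay":0,"az":0,"hand":1.0},{"x":0,"y":7,"z":0,"ax":0,"ay":0,"az":0,"hand":1.0},{"x":0,"y":0,"z":0,"ax":0,"ay":0,"az":0,"hand":1.0}]' 100; python3 - <<'E'
from h import *
shoot("wrist","w5"); im,*_=shoot("scene","s5"); crop(im,300,540,160,400,2.5,"c_s5"); im,*_=shoot("top","t5"); crop(im,140,340,120,260,4,"c_t5")
s=state();print(s['tcp_pos'],s['contact_force'],s['gripper_width'])
E
```

```text
clock: 9.2
tcp_pos: [535.4, 18.6, 102.0]
tcp_rot: [[0.0, 0.996, -0.086], [-0.0, -0.086, -0.996], [-1.0, 0.0, 0.0]]
contact_force: [0.4, -0.4, -2.4]
gripper_width: 17.5
[535.68557073  16.95492393 101.92442494] [-0.25373276 -0.55957581 -1.93491015] 17.56074606758508
```

View pics/w5.png

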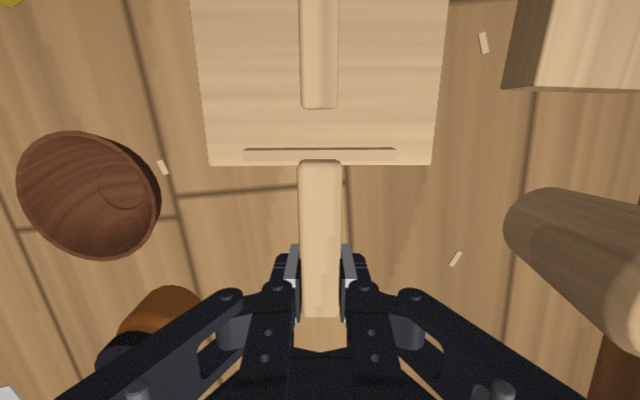

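View pics/c_s5.png

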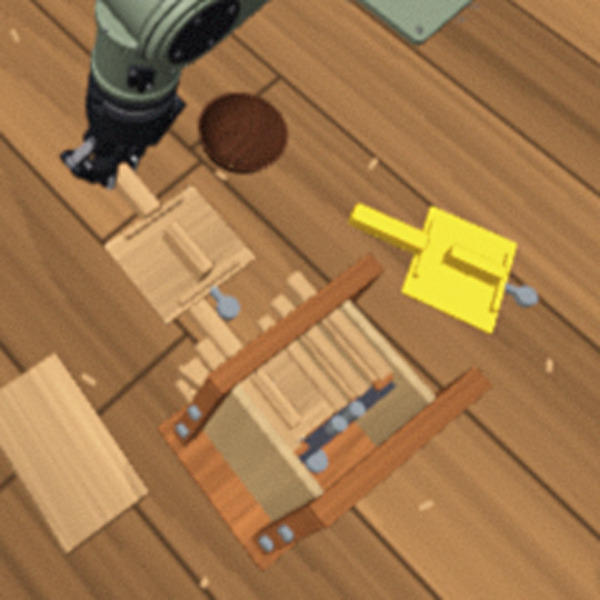

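View pics/c_t5.png

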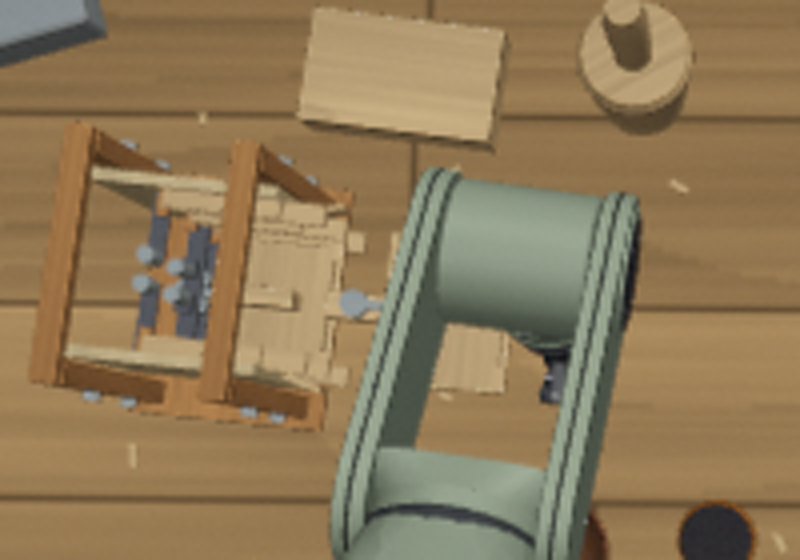

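The views show the tray level in the grip, with the head at top-crop (354,303). The rack catch rollers are visible: the upper pair at (147,254)/(143,283) and the middle pair at (176,266)/(174,294). I'll work out the head and the rack axis from this one camera.

```bash
python3 - <<'E'
from h import *
im,d,K,T=load("pics/t5.npz"); W=cloud(d,K,T)
crop(im,140,235,140,225,8,"c_t5b")
f=lambda x,y:(140+(x+.5)/4-.5,120+(y+.5)/4-.5)
print('head',ray(K,T,*f(354,303),107.5), W[194:197,226:230,2])
for z in (95,105): print(z,'mid rollers',ray(K,T,*f(176,266),z),ray(K,T,*f(174,294),z))
for z in (155,165): print(z,'top rollers',ray(K,T,*f(147,254),z),ray(K,T,*f(143,283),z))
print('depth rollers', [W[int(round(f(x,y)[1])),int(round(f(x,y)[0]))].round(1) for x,y in [(176,266),(174,294),(147,254),(143,283)]])
im,d,K,T=load("pics/w5.npz")
C=[ray(K,T,u,v,103.5) for u,v in [(209.5,165),(432,165)]]; print(C)
e=[ray(K,T,u,v,123.5) for u,v in [(300,163),(341,163),(299,310),(341,310)]]; print((e[0]+e[1])/2,(e[2]+e[3])/2)
E
```

```text
head [545.61814133 181.1548508  107.5       ] [[100.19948914 102.20534313 107.45079624 105.79336143]
 [104.21487397 106.23005276 106.55320271 104.0914799 ]
 [107.31442015 107.25924501 103.86503991 107.151563  ]]
95 mid rollers [573.26334603 315.19755985  95.        ] [552.61449674 315.77117867  95.        ]
105 mid rollers [571.84102369 311.71644246 105.        ] [551.36419535 312.28528259 105.        ]
155 top rollers [572.97825633 314.83332511 155.        ] [552.62162387 316.70015829 155.        ]
165 top rollers [571.48359908 311.17224419 165.        ] [551.30547589 313.02270693 165.        ]
depth rollers [array([572.3, 310.9, 104.3]), array([551.9, 313.1, 103.8]), array([571.7, 311.9, 165.9]), array([552.4, 314.3, 164.5])]
[array([485.82653863,  76.53599319, 103.5       ]), array([594.68463454,  67.16606834, 103.5       ])]
[540.44305167  76.35145774 123.5       ] [533.9394639    2.97621266 123.5       ]
```

View pics/c_t5b.png

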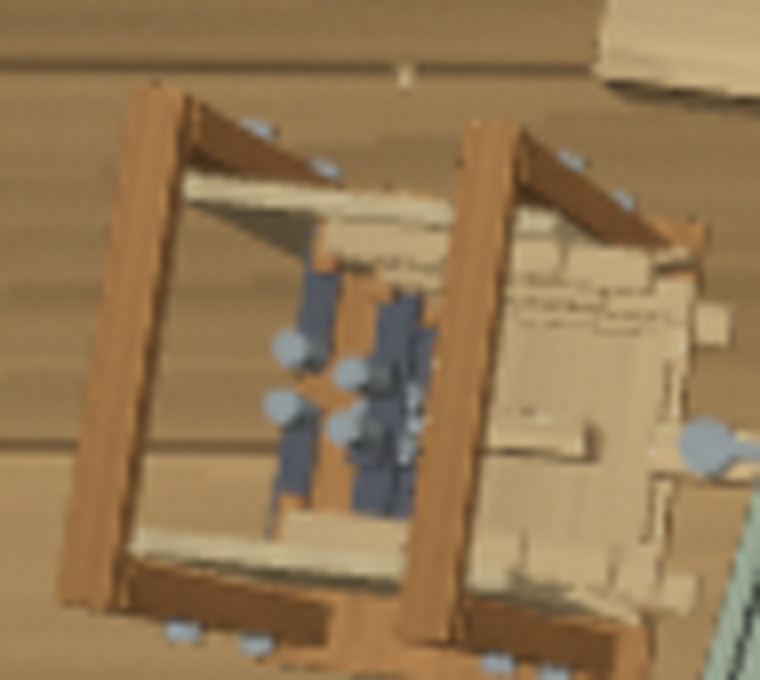

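The wrist-based and top-based estimates differ by a steady (-4,-2.5) mm, a top-camera bias. I therefore use the relative measurement within the top view: the head sits +4 mm in rack y from the runner axis. I'll correct that and advance to the mouth.

```bash
python3 -m jog '[{"x":4,"y":0,"z":0,"ax":0,"ay":0,"az":0,"hand":1.0},{"x":1,"y":10,"z":0,"ax":0,"ay":0,"az":0,"hand":1.0},{"x":1,"y":14,"z":0,"ax":0,"ay":0,"az":0,"hand":1.0},{"x":1,"y":12,"z":0,"ax":0,"ay":0,"az":0,"hand":1.0},{"x":0,"y":0,"z":0,"ax":0,"ay":0,"az":0,"hand":1.0},{"x":0,"y":0,"z":0,"ax":0,"ay":0,"az":0,"hand":1.0}]' 100; python3 - <<'E'
from h import *
s=state();print(s['tcp_pos'],s['contact_force'],s['gripper_width'])
im,*_=shoot("scene","s6"); crop(im,340,500,220,380,5,"c_s6"); im,*_=shoot("top","t6"); crop(im,140,260,130,230,6.5,"c_t6")
E
```

```text
clock: 9.95
tcp_pos: [542.3, 54.6, 101.7]
tcp_rot: [[-0.0, 0.996, -0.086], [-0.0, -0.086, -0.996], [-1.0, -0.0, 0.0]]
contact_force: [0.4, 0.8, -1.6]
gripper_width: 18.1
[542.30518613  54.61101698 101.67904073] [ 0.35059372  0.78042702 -1.633385  ] 18.11230121102732
```

View pics/c_s6.png

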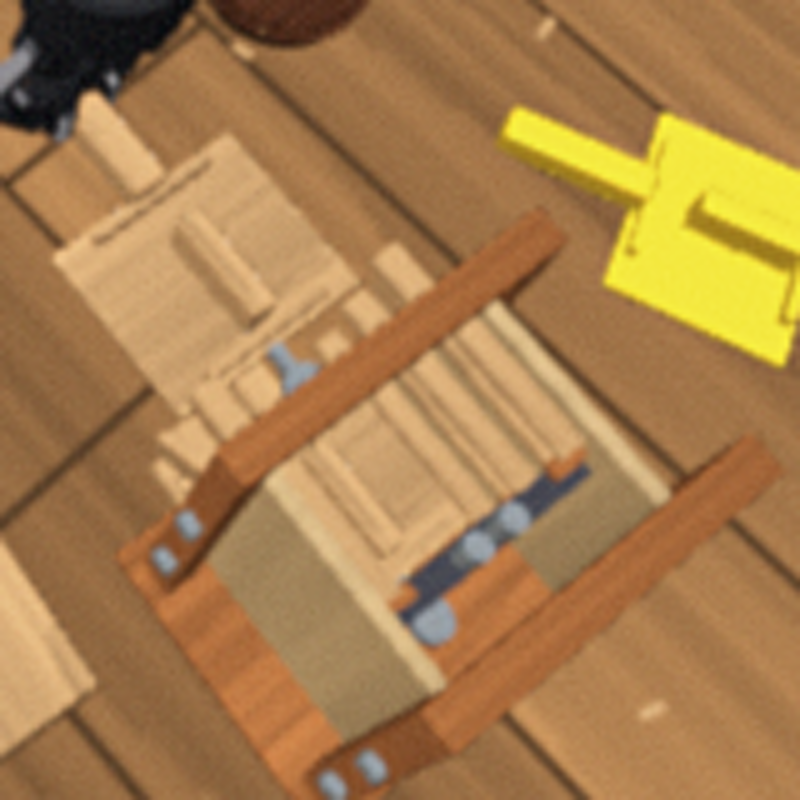

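View pics/c_t6.png

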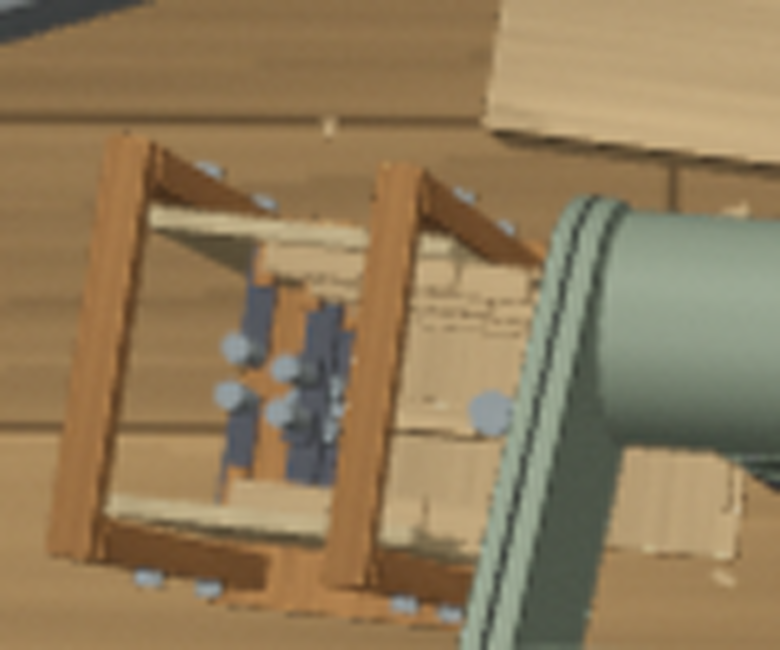

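The scene crop shows the head (295,370) entering below the front cross bar. The top crop shows the head at (491,412) and the middle rollers at (286,368)/(283,413).

```bash
python3 - <<'E'
from h import *
im,d,K,T=load("pics/t6.npz"); W=cloud(d,K,T)
f=lambda x,y:(140+(x+.5)/6.5-.5,130+(y+.5)/6.5-.5)
h=ray(K,T,*f(491,412),107.3); m=(ray(K,T,*f(286,368),104)+ray(K,T,*f(283,413),104))/2; t=(ray(K,T,*f(238,349),164)+ray(K,T,*f(231,395),164))/2
print(h,m,t)
for yaw in (84.5,85,85.5):
    a=np.radians(yaw); ex=np.array([np.cos(a),np.sin(a)]); ey=np.array([-ex[1],ex[0]])
    for r in (m,t):
        o=r[:2]-55*ex; q=h[:2]-o; print(yaw,o.round(1),'head rack x,y',(q@ex).round(1),(q@ey).round(1))
E
```

```text
[552.34713967 219.03715745 107.3       ] [561.65092765 312.42929913 104.        ] [561.36889184 313.06669215 164.        ]
84.5 [556.4 257.7] head rack x,y -38.9 0.3
84.5 [556.1 258.3] head rack x,y -39.5 -0.0
85 [556.9 257.6] head rack x,y -38.8 1.1
85 [556.6 258.3] head rack x,y -39.5 0.8
85.5 [557.3 257.6] head rack x,y -38.8 1.9
85.5 [557.1 258.2] head rack x,y -39.4 1.6
```

The lateral offset is down to about 1 mm. I'll advance over the lips in small steps with a 0.8 mm correction, watching the force.

```bash
python3 -m jog '[{"x":1.3,"y":6,"z":0,"ax":0,"ay":0,"az":0,"hand":1.0},{"x":0.5,"y":6,"z":0,"ax":0,"ay":0,"az":0,"hand":1.0},{"x":0.5,"y":6,"z":0,"ax":0,"ay":0,"az":0,"hand":1.0},{"x":0.5,"y":5,"z":0,"ax":0,"ay":0,"az":0,"hand":1.0},{"x":0,"y":0,"z":0,"ax":0,"ay":0,"az":0,"hand":1.0}]' 100;  python3 -m jog '[{"x":0,"y":0,"z":-3,"ax":0,"ay":0,"az":0,"hand":1.0},{"x":0,"y":0,"z":-2,"ax":0,"ay":0,"az":0,"hand":1.0},{"x":0,"y":0,"z":0,"ax":0,"ay":0,"az":0,"hand":1.0}]' 100
```

```text
clock: 10.55
tcp_pos: [545.3, 77.7, 101.8]
tcp_rot: [[0.0, 0.996, -0.087], [0.0, -0.087, -0.996], [-1.0, 0.0, -0.0]]
contact_force: [-0.4, -0.4, -2.1]
gripper_width: 18.0
clock: 10.85
tcp_pos: [544.8, 76.7, 96.2]
tcp_rot: [[-0.001, 0.996, -0.088], [-0.0, -0.088, -0.996], [-1.0, -0.001, 0.0]]
contact_force: [-0.1, -1.0, -1.5]
gripper_width: 17.9
```

```bash
for i in 1; do python3 -m jog '[{"x":0,"y":0,"z":-1,"ax":0,"ay":0,"az":0,"hand":1.0},{"x":0,"y":0,"z":0,"ax":0,"ay":0,"az":0,"hand":1.0}]' 100; python3 -m jog '[{"x":0,"y":0,"z":-1,"ax":0,"ay":0,"az":0,"hand":1.0},{"x":0,"y":0,"z":0,"ax":0,"ay":0,"az":0,"hand":1.0}]' 100;  python3 -m jog '[{"x":0,"y":0,"z":-1,"ax":0,"ay":0,"az":0,"hand":1.0},{"x":0,"y":0,"z":0,"ax":0,"ay":0,"az":0,"hand":1.0}]' 100; done | grep -E "pos|force"; python3 -c "
from h import *
im,*_=shoot('scene','s7'); crop(im,340,500,220,380,5,'c_s7')
shoot('wrist','w7')"
```

```text
tcp_pos: [545.2, 76.8, 95.6]
contact_force: [0.2, 0.3, -1.5]
tcp_pos: [545.2, 76.9, 94.7]
contact_force: [0.2, -0.5, -1.4]
tcp_pos: [545.3, 76.9, 93.7]
contact_force: [-0.1, -0.4, -0.5]
```

View pics/c_s7.png

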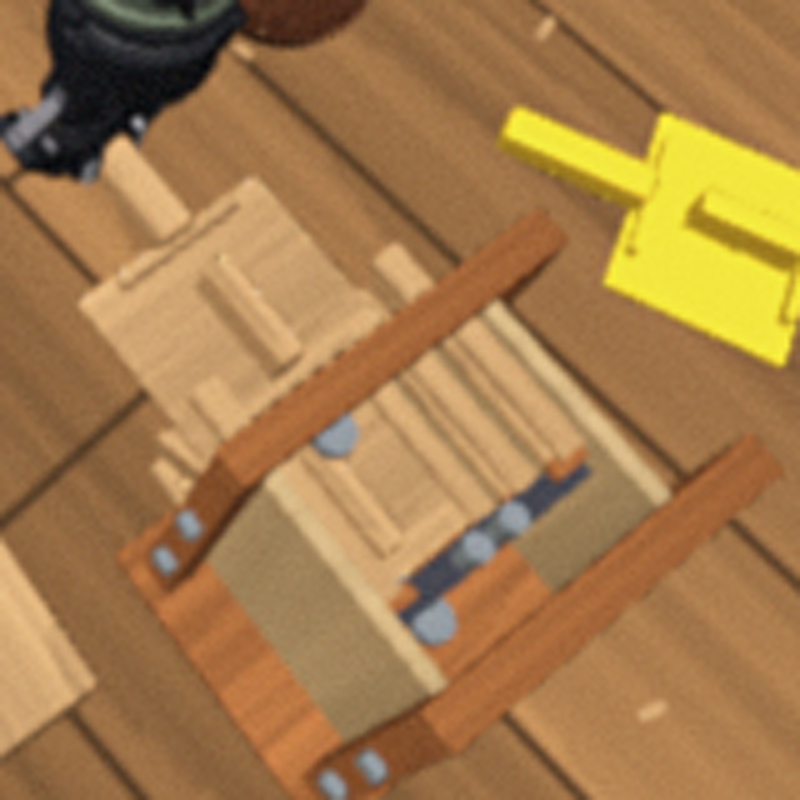

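View pics/w7.png

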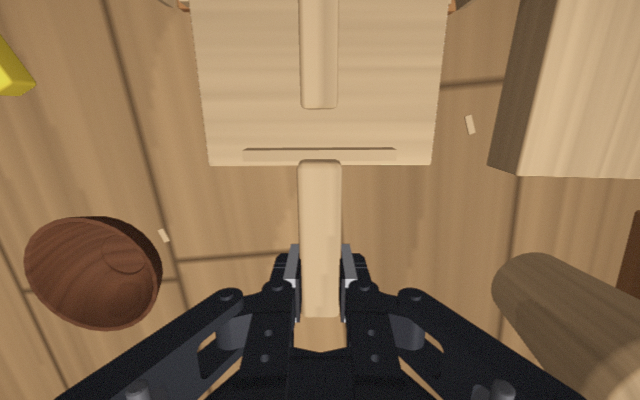

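The tray is between the cheeks over the middle lips (scene crop (330,300)), with no lateral force. The vertical force begins to rise at an underside height of about 89.3, which matches the ledge estimate. I'll keep feeling downward.

```bash
for i in 1; do python3 -m jog '[{"x":0,"y":0,"z":-1,"ax":0,"ay":0,"az":0,"hand":1.0},{"x":0,"y":0,"z":0,"ax":0,"ay":0,"az":0,"hand":1.0}]' 100; python3 -m jog '[{"x":0,"y":0,"z":-0.5,"ax":0,"ay":0,"az":0,"hand":1.0},{"x":0,"y":0,"z":0,"ax":0,"ay":0,"az":0,"hand":1.0}]' 100;  done | grep -E "pos|force"
```

```text
tcp_pos: [545.4, 76.9, 93.1]
contact_force: [-0.8, -1.2, 1.0]
tcp_pos: [545.5, 76.8, 92.7]
contact_force: [-1.1, -2.0, 2.7]
```

```bash
python3 -m jog '[{"x":0,"y":0,"z":0.7,"ax":0,"ay":0,"az":0,"hand":1.0},{"x":0.4,"y":5,"z":0,"ax":0,"ay":0,"az":0,"hand":1.0},{"x":0.4,"y":5,"z":0,"ax":0,"ay":0,"az":0,"hand":1.0},{"x":0,"y":0,"z":0,"ax":0,"ay":0,"az":0,"hand":1.0}]' 100;python3 -m jog '[{"x":0.4,"y":5,"z":0,"ax":0,"ay":0,"az":0,"hand":1.0},{"x":0.4,"y":5,"z":0,"ax":0,"ay":0,"az":0,"hand":1.0},{"x":0,"y":0,"z":0,"ax":0,"ay":0,"az":0,"hand":1.0}]' 100; python3 -c "
from h import *
print(state()['contact_force'],state()['moment'])
shoot('wrist','w8')"
```

```text
clock: 12.35
tcp_pos: [546.4, 87.9, 93.1]
tcp_rot: [[0.001, 0.996, -0.087], [0.001, -0.087, -0.996], [-1.0, 0.001, -0.001]]
contact_force: [1.1, 0.6, 1.2]
gripper_width: 18.5
clock: 12.65
tcp_pos: [547.2, 97.9, 93.1]
tcp_rot: [[0.001, 0.996, -0.087], [0.001, -0.087, -0.996], [-1.0, 0.001, -0.001]]
contact_force: [0.3, 0.4, 1.7]
gripper_width: 18.1
[0.33404297 0.41930015 1.65278163] [ 0.25548599 -0.05471831 -0.12098112]
```

View pics/w8.png

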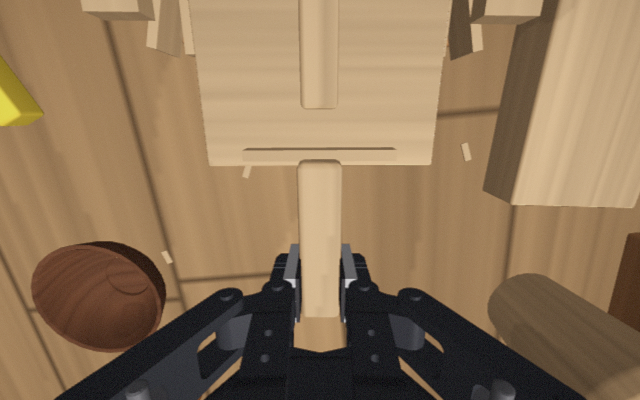

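The wrist view shows the flanges between the cheeks, about symmetric (left (168,28), right (465,28)). Forces are small, so I'll continue.

```bash
python3 -m jog '[{"x":0.4,"y":5,"z":0.3,"ax":0,"ay":0,"az":0,"hand":1.0},{"x":0.4,"y":5,"z":0,"ax":0,"ay":0,"az":0,"hand":1.0},{"x":0,"y":0,"z":0,"ax":0,"ay":0,"az":0,"hand":1.0}]' 100;python3 -m jog '[{"x":0.4,"y":5,"z":0,"ax":0,"ay":0,"az":0,"hand":1.0},{"x":0.4,"y":5,"z":0,"ax":0,"ay":0,"az":0,"hand":1.0},{"x":0,"y":0,"z":0,"ax":0,"ay":0,"az":0,"hand":1.0}]' 100; python3 -c "
from h import *
print(state()['contact_force'],state()['moment'])
im,*_=shoot('wrist','w9'); im,*_=shoot('scene','s9'); crop(im,340,500,220,380,5,'c_s9')"
```

```text
clock: 13.0
tcp_pos: [547.7, 107.7, 93.3]
tcp_rot: [[0.0, 0.996, -0.087], [0.001, -0.087, -0.996], [-1.0, 0.0, -0.001]]
contact_force: [0.4, 0.9, 1.4]
gripper_width: 18.3
clock: 13.3
tcp_pos: [548.5, 117.8, 93.3]
tcp_rot: [[0.0, 0.996, -0.087], [0.001, -0.087, -0.996], [-1.0, 0.0, -0.001]]
contact_force: [0.7, -0.2, 1.3]
gripper_width: 18.0
[ 0.71587876 -0.21934343  1.2883242 ] [ 0.14171099 -0.04360522 -0.07533632]
```

View pics/w9.png

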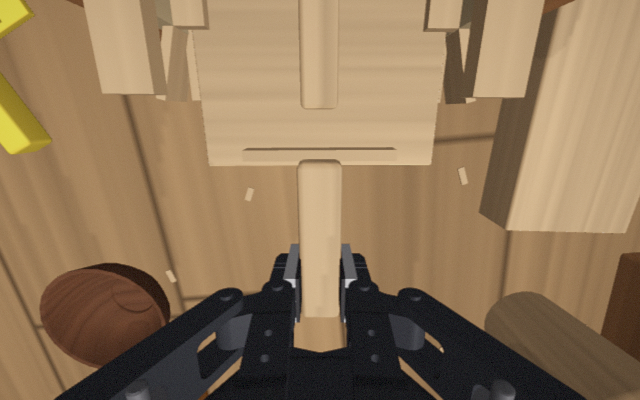

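View pics/c_s9.png

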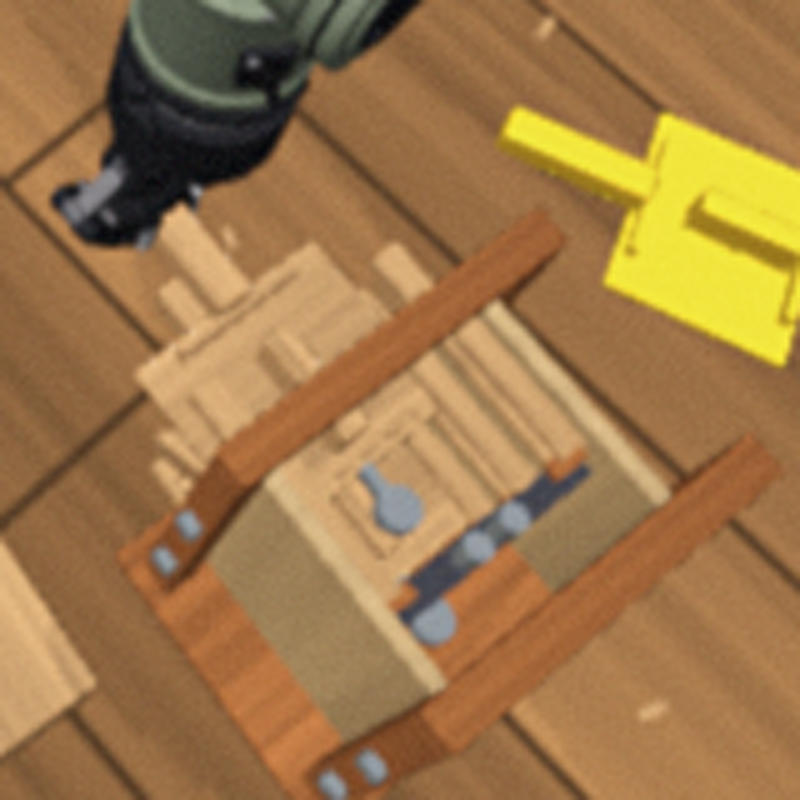

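The head shows at scene crop (400,510), heading toward the catch. The plate is under the keepers on both sides in the wrist view. I'll push on towards home.

```bash
python3 -m jog '[{"x":0.4,"y":5,"z":0.2,"ax":0,"ay":0,"az":0,"hand":1.0},{"x":0.4,"y":5,"z":0,"ax":0,"ay":0,"az":0,"hand":1.0},{"x":0.4,"y":5,"z":0,"ax":0,"ay":0,"az":0,"hand":1.0},{"x":0,"y":0,"z":0,"ax":0,"ay":0,"az":0,"hand":1.0}]' 110;python3 -m jog '[{"x":0.4,"y":5,"z":0,"ax":0,"ay":0,"az":0,"hand":1.0},{"x":0,"y":0,"z":0,"ax":0,"ay":0,"az":0,"hand":1.0}]' 110;python3 -m jog '[{"x":0.4,"y":5,"z":0,"ax":0,"ay":0,"az":0,"hand":1.0},{"x":0,"y":0,"z":0,"ax":0,"ay":0,"az":0,"hand":1.0}]' 110
```

```text
clock: 13.8
tcp_pos: [549.7, 132.9, 93.4]
tcp_rot: [[0.0, 0.996, -0.087], [0.001, -0.087, -0.996], [-1.0, 0.0, -0.001]]
contact_force: [1.0, 0.6, 1.2]
gripper_width: 18.1
clock: 14.0
tcp_pos: [550.1, 136.5, 93.5]
tcp_rot: [[-0.0, 0.996, -0.087], [-0.002, -0.087, -0.996], [-1.0, -0.0, 0.002]]
contact_force: [-0.3, -4.5, 2.8]
gripper_width: 17.7
clock: 14.2
tcp_pos: [550.5, 140.9, 93.5]
tcp_rot: [[-0.0, 0.996, -0.087], [-0.002, -0.087, -0.996], [-1.0, -0.0, 0.002]]
contact_force: [-0.4, -5.7, 1.6]
gripper_width: 17.6
```

The jaws are opening (about 6 N, as expected). I'll continue.

```bash
for k in 1 2 3; do :; done; python3 -m jog '[{"x":0.4,"y":5,"z":0,"ax":0,"ay":0,"az":0,"hand":1.0},{"x":0,"y":0,"z":0,"ax":0,"ay":0,"az":0,"hand":1.0}]' 110 | grep -E "pos|force|width";python3 -m jog '[{"x":0.4,"y":4,"z":0,"ax":0,"ay":0,"az":0,"hand":1.0},{"x":0,"y":0,"z":0,"ax":0,"ay":0,"az":0,"hand":1.0}]' 110| grep -E "pos|force|width";python3 -m jog '[{"x":0.3,"y":4,"z":0,"ax":0,"ay":0,"az":0,"hand":1.0},{"x":0,"y":0,"z":0,"ax":0,"ay":0,"az":0,"hand":1.0}]' 110| grep -E "pos|force|width"; python3 -m jog '[{"x":0.3,"y":4,"z":0,"ax":0,"ay":0,"az":0,"hand":1.0},{"x":0,"y":0,"z":0,"ax":0,"ay":0,"az":0,"hand":1.0}]' 110| grep -E "pos|force|width"
```

```text
tcp_pos: [550.9, 146.8, 93.5]
contact_force: [-0.1, -3.5, 2.6]
gripper_width: 17.8
tcp_pos: [551.3, 151.9, 93.5]
contact_force: [0.5, 0.1, 1.9]
gripper_width: 18.0
tcp_pos: [551.6, 156.6, 93.5]
contact_force: [0.2, 3.7, 1.7]
gripper_width: 18.0
tcp_pos: [552.0, 160.5, 93.5]
contact_force: [1.7, 4.7, 0.4]
gripper_width: 17.9
```

The force has reversed: the jaws now draw the tray on. I'll take small steps to the end stop.

```bash
python3 -m jog '[{"x":0.2,"y":2,"z":0,"ax":0,"ay":0,"az":0,"hand":1.0},{"x":0,"y":0,"z":0,"ax":0,"ay":0,"az":0,"hand":1.0}]' 110 | grep -E "pos|force|width";python3 -m jog '[{"x":0.1,"y":1.5,"z":0,"ax":0,"ay":0,"az":0,"hand":1.0},{"x":0,"y":0,"z":0,"ax":0,"ay":0,"az":0,"hand":1.0}]' 110| grep -E "pos|force|width";python3 -m jog '[{"x":0.1,"y":1.5,"z":0,"ax":0,"ay":0,"az":0,"hand":1.0},{"x":0,"y":0,"z":0,"ax":0,"ay":0,"az":0,"hand":1.0}]' 110| grep -E "pos|force|width"
```

```text
tcp_pos: [552.1, 160.7, 93.5]
contact_force: [0.6, -0.2, 2.6]
gripper_width: 17.9
tcp_pos: [552.2, 161.1, 93.6]
contact_force: [-0.5, -4.6, 4.4]
gripper_width: 18.2
tcp_pos: [552.1, 161.2, 93.6]
contact_force: [-2.5, -9.1, 5.4]
gripper_width: 17.7
```

The TCP stalls at y≈161 while the force climbs: the end stop. I'll press a bit more and look at the catch.

```bash
python3 -m jog '[{"x":0.1,"y":1.5,"z":0,"ax":0,"ay":0,"az":0,"hand":1.0},{"x":0,"y":0,"z":0,"ax":0,"ay":0,"az":0,"hand":1.0},{"x":0,"y":0,"z":0,"ax":0,"ay":0,"az":0,"hand":1.0}]' 110 | grep -E "pos|force|width"; python3 -c "
from h import *
im,*_=shoot('scene','s10'); crop(im,370,490,240,360,6,'c_s10'); im,*_=shoot('top','t10'); crop(im,140,260,130,230,6.5,'c_t10'); shoot('wrist','w10')"
```

```text
tcp_pos: [551.9, 161.4, 93.6]
contact_force: [-3.5, -12.8, 7.7]
gripper_width: 17.5
```

View pics/c_s10.png

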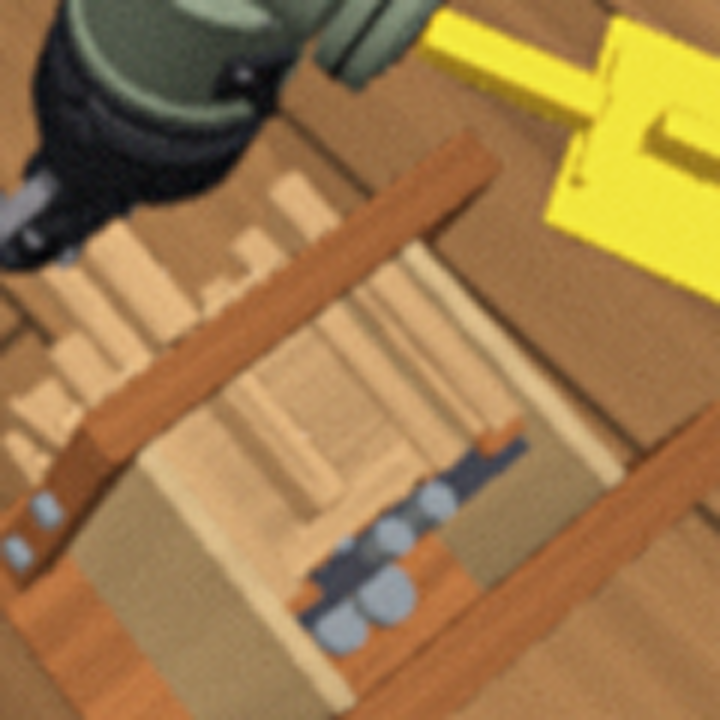

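View pics/c_t10.png

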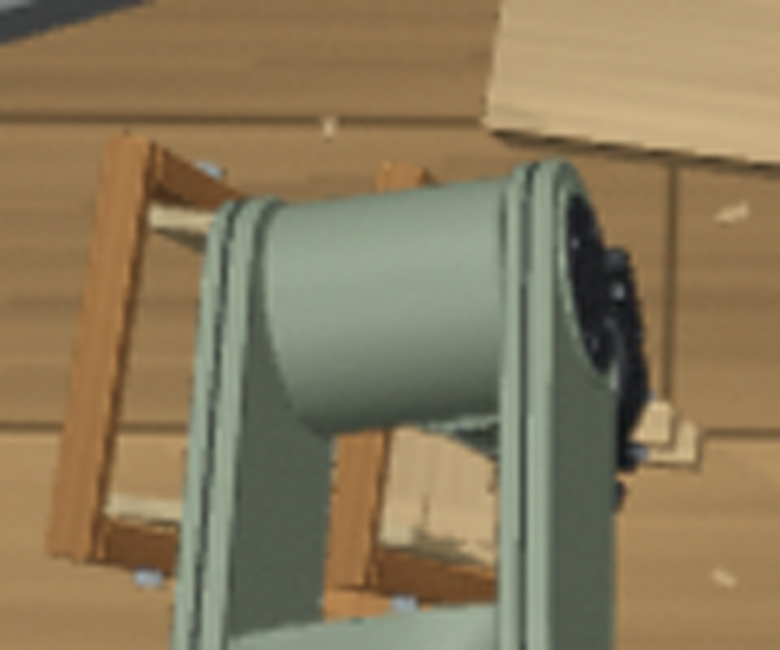

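View pics/w10.png

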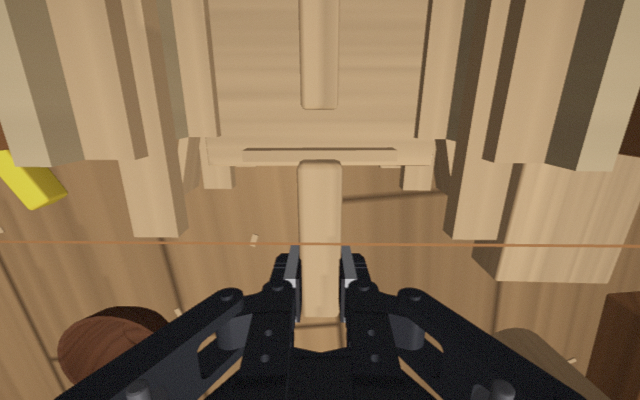

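The scene crop shows the tray's head at (387,595), past the catch plate and beside the lower tray's home head at (340,630). The wrist view shows it centred between the runners. I'll compare the head and jaw pixels with projected home positions before letting go.

```bash
python3 - <<'E'
from h import *
im,d,K,T=load("pics/s10.npz"); W=cloud(d,K,T)
a=np.radians(85); ex=np.array([np.cos(a),np.sin(a),0]); ey=np.array([-ex[1],ex[0],0]); o=np.array([561.2,260.5,0])
g=lambda p:tuple(((np.array(p)-[370,240]+.5)*6-.5).round(0))
P=lambda x,y,z:g(proj(K,T,o+x*ex+y*ey+[0,0,z]))
print('head mid home',P(68,0,99),'low head',P(68,0,39.3))
for z in (104,164): print('rollers closed',z,P(55,10,z),P(55,-10,z),' open6 ',P(55,16,z),P(55,-16,z))
f=lambda x,y:(int(round(370+(x+.5)/6-.5)),int(round(240+(y+.5)/6-.5)))
for x,y in [(387,595),(340,630),(392,535),(435,500),(345,548)]:
    u,v=f(x,y); print((x,y),W[v,u].round(1), 'rack',((W[v,u]-o)@ex).round(1),((W[v,u]-o)@ey).round(1))
crop(im,410,450,305,350,14,"c_s10b")
E
```

```text
head mid home (np.float64(385.0), np.float64(597.0)) low head (np.float64(340.0), np.float64(628.0))
rollers closed 104 (np.float64(383.0), np.float64(546.0)) (np.float64(343.0), np.float64(580.0))  open6  (np.float64(395.0), np.float64(536.0)) (np.float64(330.0), np.float64(590.0))
rollers closed 164 (np.float64(434.0), np.float64(508.0)) (np.float64(391.0), np.float64(544.0))  open6  (np.float64(447.0), np.float64(497.0)) (np.float64(378.0), np.float64(554.0))
(387, 595) [567.1 328.4 100.6] rack 68.1 0.0
(340, 630) [569.5 328.9  41.3] rack 68.8 -2.3
(392, 535) [576.2 312.9 169.8] rack 53.5 -10.3
(435, 500) [556.1 314.5 168.9] rack 53.3 9.8
(345, 548) [567.1 307.8 103.8] rack 47.6 -1.8
```

View pics/c_s10b.png

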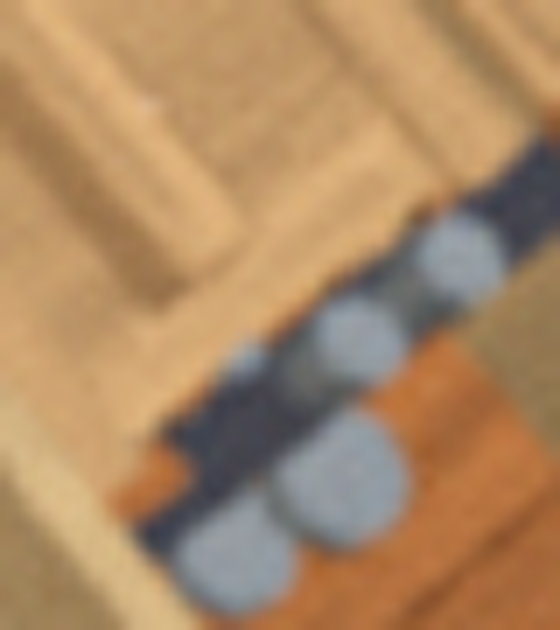

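The head measures rack (68.1, 0.0) against 68 at home. The middle jaws themselves are hidden by the upper catch, but the wanted force pattern (push, draw-on, stop) was felt. I'll unload the push with a gentle tug test before releasing.

```bash
python3 -m jog '[{"x":-0.3,"y":-3,"z":0,"ax":0,"ay":0,"az":0,"hand":1.0},{"x":0,"y":0,"z":0,"ax":0,"ay":0,"az":0,"hand":1.0}]' 110 | grep -E "pos|force|width";python3 -m jog '[{"x":-0.1,"y":-1.5,"z":0.3,"ax":0,"ay":0,"az":0,"hand":1.0},{"x":0,"y":0,"z":0,"ax":0,"ay":0,"az":0,"hand":1.0}]' 110| grep -E "pos|force|width"
```

```text
tcp_pos: [552.0, 161.2, 93.6]
contact_force: [-1.6, -5.6, 3.7]
gripper_width: 17.7
tcp_pos: [551.9, 161.1, 93.6]
contact_force: [0.2, -1.4, 1.9]
gripper_width: 18.1
```

```bash
python3 -m jog '[{"x":-0.1,"y":-1.5,"z":0,"ax":0,"ay":0,"az":0,"hand":1.0},{"x":0,"y":0,"z":0,"ax":0,"ay":0,"az":0,"hand":1.0}]' 110 | grep -E "pos|force|width";python3 -m jog '[{"x":0,"y":-0.7,"z":0,"ax":0,"ay":0,"az":0,"hand":1.0},{"x":0,"y":0,"z":0,"ax":0,"ay":0,"az":0,"hand":1.0}]' 110| grep -E "pos|force|width"
```

```text
tcp_pos: [551.9, 160.6, 93.5]
contact_force: [1.6, 3.4, -0.2]
gripper_width: 17.8
tcp_pos: [551.9, 160.4, 93.5]
contact_force: [1.5, 5.9, -0.9]
gripper_width: 17.7
```

The catch resists about 6 N of pull with under 1 mm of movement, so it is closed. I'll ease back home and release.

```bash
python3 -m jog '[{"x":0.1,"y":2,"z":0,"ax":0,"ay":0,"az":0,"hand":1.0},{"x":0,"y":0,"z":0,"ax":0,"ay":0,"az":0,"hand":1.0},{"x":0,"y":0,"z":0,"ax":0,"ay":0,"az":0,"hand":1.0}]' 110 | grep -E "pos|force|width";python3 -m jog '[{"x":0,"y":0,"z":0,"ax":0,"ay":0,"az":0,"hand":0.6},{"x":0,"y":0,"z":0,"ax":0,"ay":0,"az":0,"hand":0.4},{"x":0,"y":0,"z":0,"ax":0,"ay":0,"az":0,"hand":0.2},{"x":0,"y":0,"z":0,"ax":0,"ay":0,"az":0,"hand":0.1},{"x":0,"y":0,"z":0,"ax":0,"ay":0,"az":0,"hand":0.1}]' 20| grep -E "pos|force|width"; python3 -m jog '[{"x":0,"y":0,"z":10,"ax":0,"ay":0,"az":0,"hand":0.1},{"x":0,"y":-10,"z":25,"ax":0,"ay":0,"az":0,"hand":0.1},{"x":-2,"y":-30,"z":30,"ax":0,"ay":0,"az":0,"hand":0.1},{"x":-4,"y":-40,"z":30,"ax":0,"ay":0,"az":0,"hand":0.1},{"x":-4,"y":-40,"z":30,"ax":0,"ay":0,"az":0,"hand":0.1},{"x":0,"y":-45,"z":10,"ax":0,"ay":0,"az":0,"hand":0.1},{"x":0,"y":-45,"z":0,"ax":0,"ay":0,"az":0,"hand":0.1},{"x":0,"y":-30,"z":0,"ax":0,"ay":0,"az":0,"hand":0.1},{"x":0,"y":0,"z":0,"ax":0,"ay":0,"az":0,"hand":0.1},{"x":0,"y":0,"z":0,"ax":0,"ay":0,"az":0,"hand":0.1}]' 20| grep -E "pos|force|width|clock"; python3 -c "
from h import *
im,*_=shoot('scene','s11'); crop(im,370,490,240,360,6,'c_s11'); im,*_=shoot('top','t11'); crop(im,140,260,130,230,6.5,'c_t11')"
```

```text
tcp_pos: [551.8, 160.8, 93.6]
contact_force: [0.6, 2.4, 0.1]
gripper_width: 17.8
tcp_pos: [551.9, 160.6, 93.8]
contact_force: [-0.3, -0.4, 0.2]
gripper_width: 76.7
clock: 18.65
tcp_pos: [542.0, -79.5, 229.2]
contact_force: [0.0, 0.4, 1.1]
gripper_width: 76.5
```

View pics/s11.png

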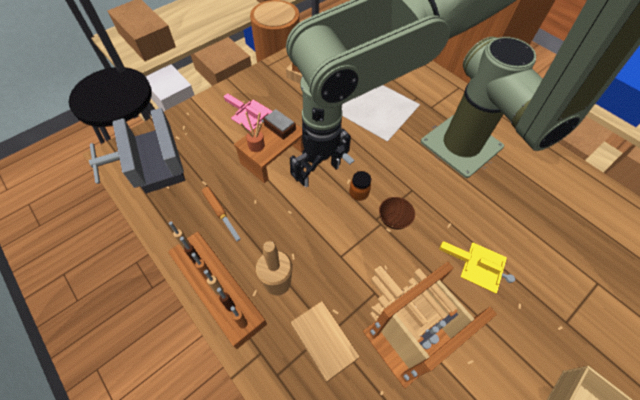

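View pics/c_t11.png

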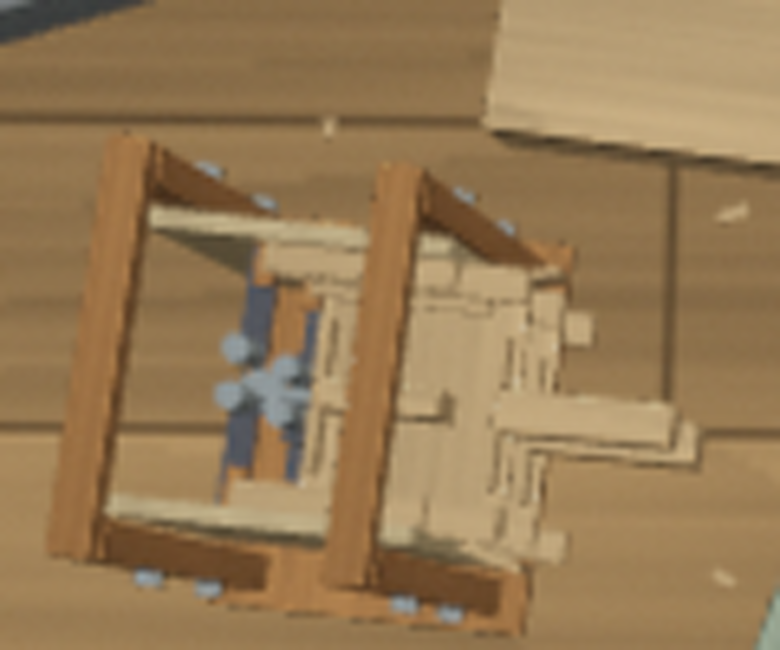

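View pics/c_s11.png

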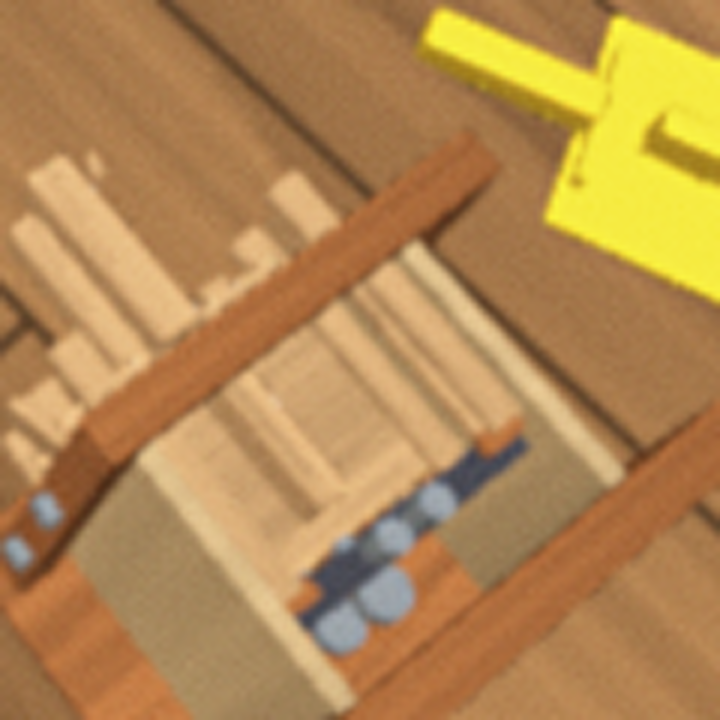

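The top crop shows the tongue passing between the middle rollers at (286,368) and (283,408). They are back at their closed spacing, with the head behind them at (265,383). The scene view shows the bystanders unmoved and the arm clear, so I'm handing in.

```bash
python3 -c "
from h import *
s=state();print(s['clock'],s['contact_force']); print(job.hand_in())"
```

```text
18.75 [ 0.25427874  0.65429307 -0.36515987]
the job is handed in; nothing more can be done
None
```

The tray is home on the middle pair of runners, the catch has closed behind its head, and the job was handed in at 18.75 s. I pulled it out by the rib, laid it flat clear of the riser and let go. I then took it by the handle, set it on the lips (felt at about 89 mm, so the frame sits about 6 mm low) and pushed it through the catch to the end stop, letting go only after that.

**Last checks**
- **Position:** the head measured at rack (68.1, 0.0), against 68 at home.
- **Catch:** it held against a pull of about 6 N with under 1 mm of movement. After release, the top view shows the jaw rollers back at their closed spacing with the head behind them.
- **Surroundings:** the other things in the scene view look unmoved, and the arm is clear and touching nothing.

**Disagreement:** the top camera read about 4 mm off in x and 2.5 mm off in y compared with the wrist camera and arm. I aligned the tray by measuring the head and rack in the same picture instead.

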